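# Set the sharpener's size dial for the jumbo pencils

### The arm

A 6-joint arm with a two-finger parallel gripper is mounted at the origin on the work surface. World frame = base frame: x ahead of the robot, y to its left, z up, the work surface at z = 0. Lengths are in m, angles in degrees, forces in N, time in s.
With the tool pointing down it reaches from about 0.375 to 0.9 m from the base axis. Payload 3.1 kg.
Tool frame: the origin (TCP) lies between the finger pads; the fingertips stand 14 mm ahead of it and the grasp point (between the pads) lies 5 mm behind it (r.tcp_to_tips is the distance from the TCP to the fingertips, in m); z points along the fingers, y is the line along which they close (so a half turn about z gives the same grasp; the last joint's range is limited). The gripper opens to 87 mm and grips with 3 to 60 N. Pads are 19 mm wide; open, the fingers measure 117 mm over their backs; the gripper's body (75 mm by 190 mm) begins 51 mm behind the grasp point.
Start: joints at [-79.326, 30.224, 82.088, -0, 67.689, -10.227], TCP at [0.223, -0.584, 0.237] pointing down, gripper open.
Joint ranges: [-176.69, 176.69], [-43.24, 126.21], [12.49, 139.97], [-82, 262], [0, 151.66], [-163.58, 163.58]. Speed limits (degrees/s): [159.86, 159.86, 180, 180, 180, 180].

### API

Orientations are given as [roll, pitch, yaw] about the fixed x, y, z axes, in that order (R = Rz(yaw) Ry(pitch) Rx(roll)).
In Python, from rig import sensors, viewer, r gives the robot as it stands. The module is installed in compiled form; this text tells all that it offers.
- The arm moves only by the shell command python3 -m jog 'ROWS'. ROWS is JSON, a list of rows, each a list of 3 entries, a list of its own where there are three numbers: the turn, a rotation vector about the tool's x, y, z in degrees, then the shift along the tool's x, y, z in mm, then the closure, from 0 (fully open) to 1 (shut). A call has 1 to 12 rows; each row is the pose to reach, as a shift and turn from the pose commanded when the call began, along the tool's axes at that moment; what a row does not reach only later rows make up. A row lasts 1/12 s, in which the tool goes at most 41.7 mm and 7.16 degrees, less where a joint would pass 70% of its speed; a pose out of reach is approached as far as the arm can. A call with a gripper value outside its range is refused whole. The fingers move at their own pace and stop on an object; the grip force is fixed at half the most. Time passes only in rows, so rows that repeat a pose let the fingers close. It gives the time, the measured TCP pose, the force, the opening and the grip force at its end, in the units of the state.
- sensors.get_obs(): the state, without advancing time (a new reading comes with each control period).
- viewer.read_camera(name): name is "side" or "top"; returns the picture (384x512x3 uint8, blue, green, red); there is no depth.
- viewer.camera_params(name): a dict with "intrinsics" (3x3 intrinsics, pixels), "cam_to_world" (4x4, takes a point from camera to world coordinates). Camera axes: x right, y down, z forward; pixel columns grow to the right and rows downward; lengths in m; the calibration is good to about 2 mm. A picture is of the moment at which its call begins. camera_params takes no time and is no camera call.
- r.sign_off(): hands the job in; it is judged then, once.
The state is a dict: "time_s": time; "q": joint angles; "qvel": joint speeds; "joint_efforts": joint torques, N m; "eef_pos": TCP position; "tcp_rot": TCP orientation; "ft_force": force on the tool from outside, world axes, zero at the start; "wrist_torque": the same for the moment, N m; "width": finger opening in m; "finger_force": force on a finger pad.
Only numpy, scipy, OpenCV 4.12 (cv2) and the standard library are available. Lean on these libraries where they do the work, as an engineer would, in place of code of your own. Each camera call takes 0.05 s, during which the arm holds its last target. There are 200 camera calls.

### The job

Set the electric pencil sharpener for the jumbo pencils: with a fingertip, flick the edge of its white size dial round, either way, until the widest hole, the one with the orange collar, clicks in at the red pointer, and stop there without running past it. Leave the sharpener standing where it is, not lifted or pushed along, and leave everything else on the table as it stands.

Things in the scene. Friction and masses are not known exactly. Their poses are not given: they have to be found in the camera images.
- sharpener: Charcoal electric pencil sharpener, about 1.8 kg, loose on rubber feet; a push over about 7 N slides it. Origin: centre of its underside; x to its back, y to its left, z up. Base plate 190 (x) by 110 (y), top 22 mm up. Motor housing: x -5 to 95, y -55 to 55, top at 90 mm. Narrow nose in front: x -95 to -5, y -23 to 23, top at 66 mm, with the dial on it.
- dial: The white size dial. Origin: on its axis, centre of its underside, 68 mm above the table, at x -48, y 0 in the sharpener's frame. It lies flat, turns about a vertical axis and is 16 mm thick (top 84 mm up): core of radius 24.5 mm with six upright rounded lobes round its edge every 60 degrees (radius 6, centred 25 from the axis, reaching 31 mm), overhanging the nose by 8 mm on both sides.
- orange_hole (a point): Centre of the widest hole (12 mm, orange collar) on the dial's top; turns with the dial, 15.5 mm from its axis. The six holes (6.5 to 12 mm) lie 60 degrees apart, each on the same radius as a lobe. So at rest one lobe is at the pointer, and on each side of the nose two lobes stand 30 degrees before and behind the point farthest out sideways.
- pointer (a point): Tip of the red pointer, a 4 mm high ridge on the nose in front of the dial, 32 mm from the dial's axis (x -80, y 0, z 70 mm in the sharpener's frame). The hole in use is the one nearest the pointer.
- dial_turn (a joint): Dial angle in rad, growing anticlockwise seen from above; 0 or -6.283 with the orange-collared hole at the pointer. Click stops every 1.047 rad (60 degrees): a sprung roller holds it, resists with about 3 N at the edge and, past halfway, throws it on into the next stop. Starts in the stop at -4.189, -3.142 or -2.094; turns endlessly both ways.
- pencil_cup: Blue ceramic cup, 76 mm wide, 100 mm high, holding five pencils that stick up to 185 mm; loose. Origin: centre of its underside.
- glue_stick: Glue stick standing upright, white and green with an orange cap, 31 mm wide, 98 mm high; loose. Origin: centre of its underside.
- jumbo_pencil: Thick red six-sided pencil, 11 mm across and 178 mm long, lying on the table; loose. Origin: on the table under the middle of its red shaft (150 mm); x along the pencil to its tip.

How it is judged:
By the outcome, as a careful person would: the job done as asked, in the order asked, and still so for the second after the job is handed in, with the robot touching nothing.
It also fails if it takes over 46 s, if anything falls off the work surface, if the arm or the gripper's body presses on something with over 40 N, if the wrist force passes 120 N, or if a joint passes its speed limit or range.

## Working session

There is one attempt and no reset: what is moved stays moved. The work goes in short steps, Python scripts to look and compute and a shell command to move; the robot and the scene stay as the last step left them, time stands still between calls to the robot, and variables do not carry over. Pictures are saved under pics/ and viewed, at most 10 in all, crops included, and the job is handed in when it is done.

```bash
mkdir -p pics; cat > h.py <<'E'
import numpy as np, cv2
from rig import sensors, viewer, r
def shot(n,f):
    im=viewer.read_camera(n); cv2.imwrite('pics/'+f,im); return im
def pix2z(n,uv,z):
    p=viewer.camera_params(n);K=np.array(p['intrinsics']);T=np.array(p['cam_to_world'])
    d=T[:3,:3]@np.linalg.inv(K)@np.array([uv[0],uv[1],1.]);o=T[:3,3]
    return o+d*(z-o[2])/d[2]
def proj(n,X):
    p=viewer.camera_params(n);K=np.array(p['intrinsics']);T=np.linalg.inv(np.array(p['cam_to_world']))
    c=K@(T[:3,:3]@np.array(X)+T[:3,3]);return c[:2]/c[2]
E
python3 - <<'E'
from h import *
shot('top','t0.png');shot('side','s0.png')
o=sensors.get_obs();print(o)
for n in('top','side'):print(viewer.camera_params(n))
E
```

```text
{'time_s': 0.1, 'q': array([-7.93261355e+01,  3.02736419e+01,  8.21479740e+01, -1.07088118e-03,
        6.76882105e+01, -1.02269803e+01]), 'qvel': array([-0.0035503 , -0.09334951, -0.15671859, -0.02010879, -0.13475046,
       -0.03834307]), 'joint_efforts': array([-6.79660261e-04, -4.40985811e+01, -1.77150464e+01,  6.33969647e-02,
        5.34167513e-02, -4.77915205e-05]), 'eef_pos': array([ 0.22287974, -0.5832487 ,  0.23567537]), 'tcp_rot': array([-1.79891743e+02, -1.85252790e-02,  2.09012348e+01]), 'ft_force': array([-0.4080643 , -0.25213815,  0.32222919]), 'wrist_torque': array([ 0.01503545, -0.05155239,  0.04833009]), 'finger_force': 0.0, 'width': 0.0869444317432726}
{'intrinsics': array([[375.43592611,   0.        , 251.91828201],
       [  0.        , 375.43592611, 188.79500191],
       [  0.        ,   0.        ,   1.        ]]), 'cam_to_world': array([[ 0.02367761, -0.991654  ,  0.12673479,  0.52034335],
       [-0.99871555, -0.02914329, -0.04144772,  0.07658058],
       [ 0.04479526, -0.12559062, -0.99107032,  0.81865709],
       [ 0.        ,  0.        ,  0.        ,  1.        ]])}
{'intrinsics': array([[367.09083747,   0.        , 249.73422109],
       [  0.        , 367.09083747, 190.87508926],
       [  0.        ,   0.        ,   1.        ]]), 'cam_to_world': array([[ 0.88780787, -0.23408825,  0.3962321 ,  0.32193932],
       [-0.46016026, -0.46472318,  0.75649514, -0.46800326],
       [ 0.00705162, -0.85395261, -0.520303  ,  0.44972402],
       [ 0.        ,  0.        ,  0.        ,  1.        ]])}
```

View pics/t0.png

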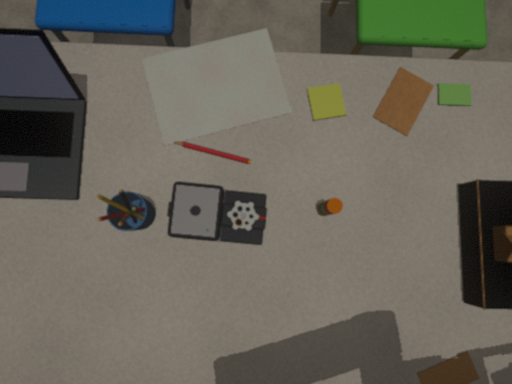

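View pics/s0.png

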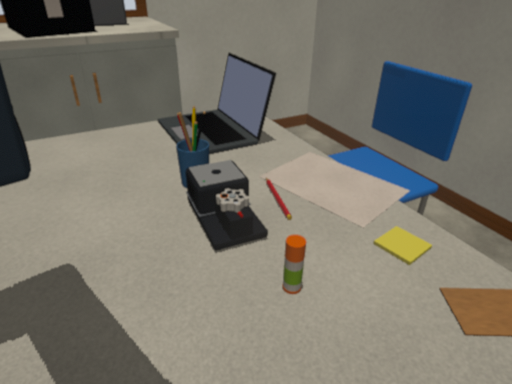

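The top view has the dial at about (243,216), the pointer to its right near (264,218), the glue stick at (333,206), the cup at (127,212) and the pencil at (215,153). I'll take an enlarged crop of the dial.

```bash
python3 - <<'E'
from h import *
im=cv2.imread('pics/t0.png')
c=im[175:255,160:280];cv2.imwrite('pics/t0c.png',cv2.resize(cv2.convertScaleAbs(c,alpha=1.6),None,fx=6,fy=6,interpolation=cv2.INTER_CUBIC))
w=cv2.inRange(im[195:240,222:270],(110,110,110),(255,255,255));n,l,s,ce=cv2.connectedComponentsWithStats(w)
h=cv2.cvtColor(im,cv2.COLOR_BGR2HSV)
for i in range(1,n):
  if s[i,4]>50:
    pts=np.argwhere(l==i)[:,::-1]+[222,195]; (cx,cy),rad=cv2.minEnclosingCircle(pts.astype(np.float32)); print(s[i],cx,cy,rad,pix2z('top',(cx,cy),.084))
hs=h[195:240,222:275]
red=((hs[...,0]<5)|(hs[...,0]>175))&(hs[...,1]>150)&(hs[...,2]>60)
org=(hs[...,0]>=6)&(hs[...,0]<20)&(hs[...,1]>120)
for m,z in((red,.070),(org,.084)):
  p=np.argwhere(m)[:,::-1]+[222,195];print(len(p),p.mean(0),pix2z('top',p.mean(0),z))
for q in((333,206),):print(pix2z('top',q,.098))
E
```

```text
[  6   7  30  28 316] 242.63380432128906 215.20774841308594 14.799500465393066 [0.56172445 0.06278307 0.084     ]
12 [261.75 217.25] [0.55944272 0.024286   0.07      ]
5 [238.  221.6] [0.54904134 0.07147928 0.084     ]
[ 0.58342155 -0.11211407  0.098     ]
```

View pics/t0c.png

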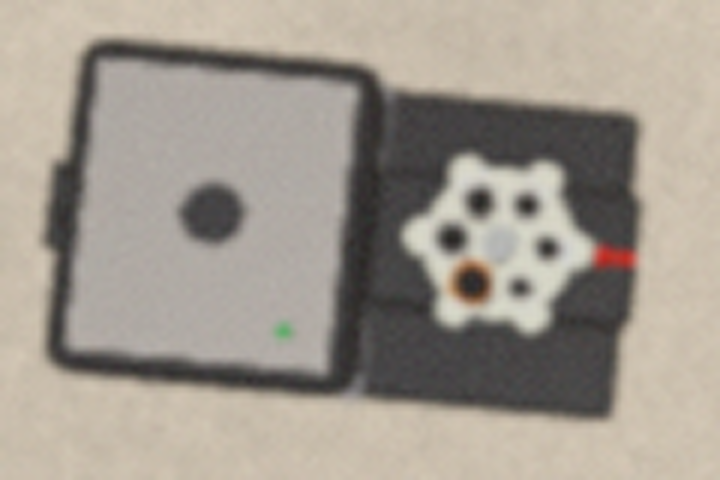

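Top crop: orange collar at about (238,222) px, roughly 120° clockwise of the red pointer, which is at (262,217). So the dial is at −2.094 and needs two anticlockwise clicks. The dial axis is near (0.562, 0.063), and the sharpener's x axis is at a yaw of about 86.3°. I'll push with the open gripper's far-side finger, from the front towards the back, where there is no housing in the way.

```bash
cat >> h.py <<'E'
C=np.array([.5617,.0628]);S=np.deg2rad(86.3)
def ab():
    o=sensors.get_obs();d=o['eef_pos'][:2]-C;s=np.array([np.cos(S),np.sin(S)]);l=np.array([-s[1],s[0]])
    f=o['ft_force']
    print('t',round(o['time_s'],2),'a,b mm',np.round([d@s*1e3,d@l*1e3],1),'z',round(o['eef_pos'][2]*1e3,1),'rot',np.round(o['tcp_rot'],1),'F a,b,z',np.round([f[:2]@s,f[:2]@l,f[2]],2))
E
python3 -m jog '[[[0,0,-65],[523,-455,30],0],[[0,0,-65],[523,-455,30],0],[[0,0,-65],[523,-455,30],0],[[0,0,-65],[523,-455,30],0],[[0,0,-65],[523,-455,30],0],[[0,0,-65],[523,-455,30],0],[[0,0,-65],[523,-455,30],0],[[0,0,-65],[523,-455,30],0],[[0,0,-65],[523,-455,30],0],[[0,0,-65],[523,-455,30],0],[[0,0,-65],[523,-455,30],0],[[0,0,-65],[523,-455,30],0]]'
python3 -c "from h import *;ab()"
```

```text
time_s: 1.1
eef_pos: [0.4584, -0.1411, 0.2147]
tcp_rot: [-180.0, -0.0, 85.9]
ft_force: [-0.8, -0.9, 0.1]
width: 0.0868
finger_force: 0.0
t 1.1 a,b mm [-210.1   89.9] z 214.7 rot [-180.    -0.    85.9] F a,b,z [-1.    0.78  0.09]
```

```bash
python3 -m jog '[[[0,0,0],[173,80,10],0],[[0,0,0],[173,80,10],0],[[0,0,0],[173,80,10],0],[[0,0,0],[173,80,10],0],[[0,0,0],[173,80,10],0],[[0,0,0],[173,80,10],0],[[0,0,0],[173,80,10],0],[[0,0,0],[173,80,10],0],[[0,0,0],[173,80,10],0]]'
python3 -c "
from h import *
ab();shot('top','t1.png');im=shot('side','s1.png')
cv2.imwrite('pics/s1c.png',cv2.resize(im[100:280,120:360],None,fx=3,fy=3))"
```

```text
time_s: 1.85
eef_pos: [0.5495, 0.0227, 0.2047]
tcp_rot: [-179.9, 0.0, 85.8]
ft_force: [-0.2, -0.9, 0.4]
width: 0.0866
finger_force: 0.0
t 1.85 a,b mm [-40.8   9.6] z 204.7 rot [-179.9    0.    85.8] F a,b,z [-0.96  0.1   0.37]
```

View pics/s1c.png

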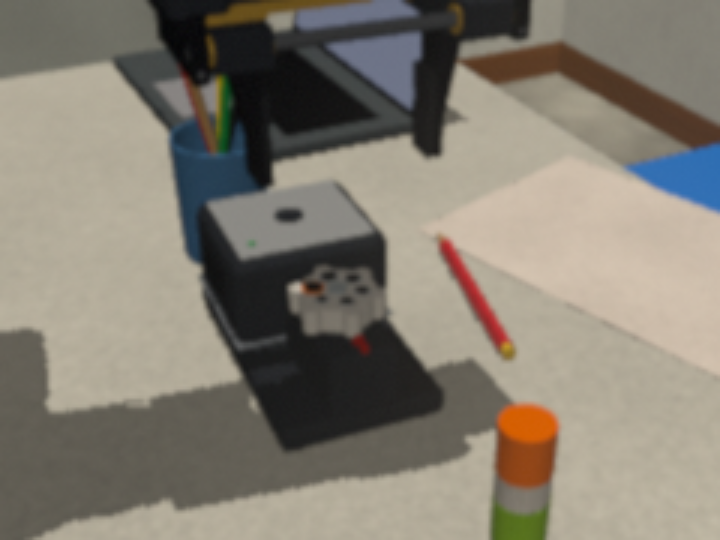

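The side view shows the open fingers straddling the nose, about 110 mm above it, with the dial and pointer clear. Next I'll descend in front of and outside the lobes.

```bash
python3 -m jog '[[[0,0,0],[0,0,30],0],[[0,0,0],[0,0,60],0],[[0,0,0],[0,0,85],0],[[0,0,0],[0,0,100],0],[[0,0,0],[0,0,110],0],[[0,0,0],[0,0,115],0],[[0,0,0],[0,0,115],0],[[0,0,0],[0,0,115],0]]'
python3 -c "
from h import *
ab();im=shot('side','s2.png')
cv2.imwrite('pics/s2c.png',cv2.resize(im[100:280,120:360],None,fx=3,fy=3))"
```

```text
time_s: 2.62
eef_pos: [0.5508, 0.0233, 0.0905]
tcp_rot: [179.9, 0.0, 85.9]
ft_force: [0.4, 1.1, 0.1]
width: 0.0873
finger_force: 0.0
t 2.62 a,b mm [-40.1   8.3] z 90.5 rot [179.9   0.   85.9] F a,b,z [ 1.15 -0.33  0.1 ]
```

View pics/s2c.png

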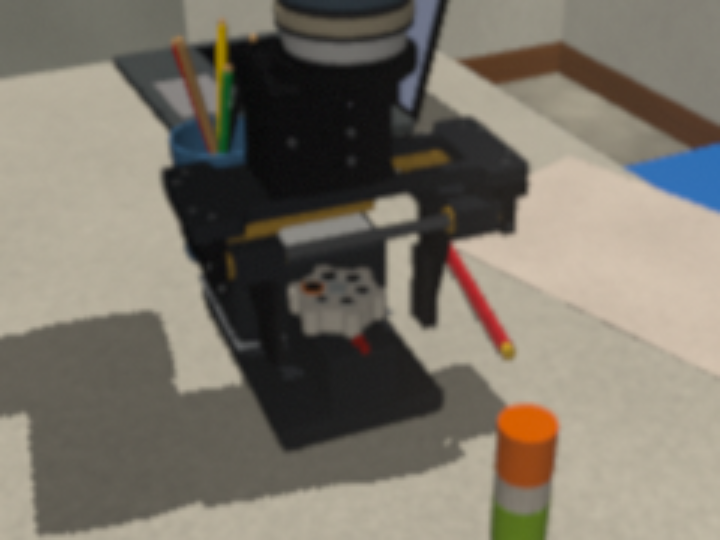

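Both fingers are at dial height, one on each side and clear of it. I'll slide in sideways and then feel for contact.

```bash
python3 -m jog '[[[0,0,0],[0,-4,2],0],[[0,0,0],[0,-8,2],0],[[0,0,0],[0,-12,2],0],[[0,0,0],[3,-12,2],0],[[0,0,0],[6,-12,2],0],[[0,0,0],[6,-12,2],0]]'
python3 -c "from h import *;ab()"
python3 -m jog '[[[0,0,0],[2,0,0],0],[[0,0,0],[4,0,0],0],[[0,0,0],[6,0,0],0],[[0,0,0],[8,0,0],0],[[0,0,0],[8,0,0],0]]'
python3 -c "from h import *;ab()"
```

```text
time_s: 3.17
eef_pos: [0.5389, 0.0312, 0.0882]
tcp_rot: [180.0, -0.0, 85.9]
ft_force: [-0.1, -1.0, 0.6]
width: 0.0872
finger_force: 0.0
t 3.17 a,b mm [-33.   20.7] z 88.2 rot [180.   -0.   85.9] F a,b,z [-0.98  0.04  0.62]
time_s: 3.58
eef_pos: [0.5398, 0.0383, 0.088]
tcp_rot: [179.9, 0.0, 85.9]
ft_force: [1.0, -2.5, -0.4]
width: 0.0869
finger_force: 1.2
t 3.58 a,b mm [-25.8  20.3] z 88.0 rot [179.9   0.   85.9] F a,b,z [-2.45 -1.15 -0.37]
```

```bash
python3 -m jog '[[[0,0,0],[1.5,0,0],0],[[0,0,0],[3,0,0],0],[[0,0,0],[4.5,0,0],0],[[0,0,0],[6,0,0],0],[[0,0,0],[6,0,0],0]]' >/dev/null
python3 -c "from h import *;ab()"
python3 -m jog '[[[0,0,0],[1,0,0],0],[[0,0,0],[2,0,0],0],[[0,0,0],[3,0,0],0],[[0,0,0],[4,0,0],0],[[0,0,0],[4,0,0],0]]' > /dev/null
python3 -c "from h import *;ab()"
```

```text
t 4.0 a,b mm [-20.7  17.8] z 88.1 rot [1.797e+02 1.000e-01 8.590e+01] F a,b,z [-4.04 -4.85 -4.06]
t 4.42 a,b mm [-16.4  16.9] z 88.3 rot [1.796e+02 1.000e-01 8.580e+01] F a,b,z [-4.22 -5.65 -3.05]
```

The sideways force is larger than expected, so I'll look before pushing further.

```bash
python3 -c "
from h import *
im=shot('side','s3.png');t=shot('top','t3.png')
t0=cv2.imread('pics/t0.png')
f=lambda i:cv2.resize(cv2.convertScaleAbs(i,alpha=1.5),(400,300),interpolation=cv2.INTER_CUBIC)
cv2.imwrite('pics/s3c.png',np.vstack([np.hstack([f(im[165:240,185:285]),f(cv2.imread('pics/s0.png')[165:240,185:285])]),np.hstack([f(t[178:253,165:265]),f(t0[178:253,165:265])])]))"
```

```text
(no output)
```

View pics/s3c.png

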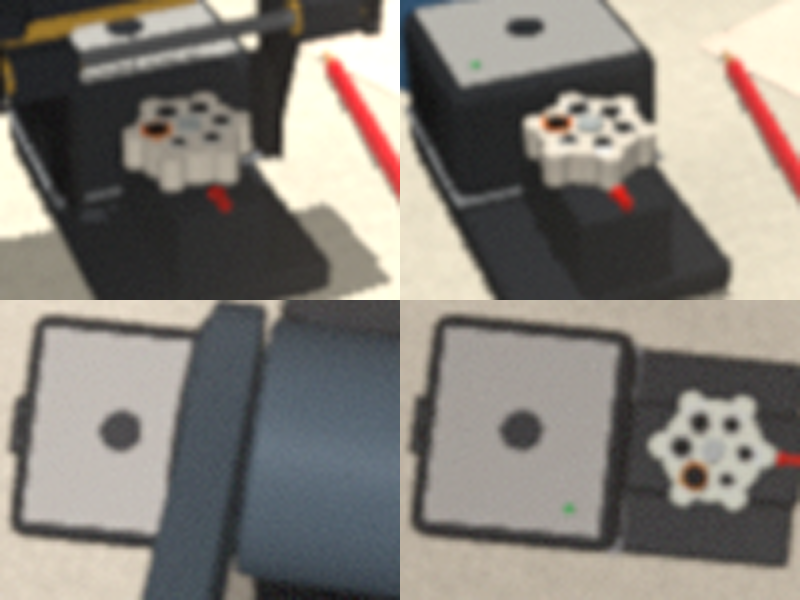

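Compared with the first pictures, the sharpener has not moved and the dial has turned only about 15–20°. The finger was dragged outward over the lobe because the arm is soft sideways. I'll back off and take a deeper bite.

```bash
python3 -m jog '[[[0,0,0],[-4,0,0],0],[[0,0,0],[-8,0,0],0],[[0,0,0],[-13,0,0],0],[[0,0,0],[-18,0,0],0],[[0,0,0],[-18,-2,0],0],[[0,0,0],[-18,-4,0],0],[[0,0,0],[-18,-4,0],0],[[0,0,0],[-18,-4,0],0]]' >/dev/null
python3 -c "from h import *;ab()"
python3 -m jog '[[[0,0,0],[2,0,0],0],[[0,0,0],[4,0,0],0],[[0,0,0],[6,0,0],0],[[0,0,0],[8,0,0],0],[[0,0,0],[9,0,0],0],[[0,0,0],[10,0,0],0],[[0,0,0],[10,0,0],0]]' >/dev/null
python3 -c "from h import *;ab()"
python3 -m jog '[[[0,0,0],[1,0,0],0],[[0,0,0],[2,0,0],0],[[0,0,0],[3,0,0],0],[[0,0,0],[3,0,0],0]]' >/dev/null
python3 -c "from h import *;ab()"
```

```text
t 5.18 a,b mm [-33.4  25.3] z 87.9 rot [-180.    -0.    85.9] F a,b,z [-0.4  -0.37 -0.34]
t 5.77 a,b mm [-24.1  23.3] z 88.1 rot [1.798e+02 1.000e-01 8.590e+01] F a,b,z [-4.2  -2.83 -1.78]
t 6.1 a,b mm [-21.5  22.1] z 88.2 rot [1.797e+02 1.000e-01 8.590e+01] F a,b,z [-5.38 -3.33 -3.46]
```

```bash
python3 -m jog '[[[0,0,0],[0.5,1,0],0],[[0,0,0],[1,2,0],0],[[0,0,0],[1,2,0],0]]' >/dev/null
python3 -c "from h import *;ab()"
python3 -m jog '[[[0,0,0],[1,0,0],0],[[0,0,0],[2,0.5,0],0],[[0,0,0],[2,0.5,0],0]]' >/dev/null
python3 -c "from h import *;ab()"
python3 -m jog '[[[0,0,0],[1,0,0],0],[[0,0,0],[2,0,0],0],[[0,0,0],[2,0,0],0]]' >/dev/null
python3 -c "from h import *;ab()"
```

```text
t 6.35 a,b mm [-20.   21.2] z 88.2 rot [179.8   0.   85.9] F a,b,z [-3.53 -2.68 -1.06]
t 6.6 a,b mm [-17.8  20.6] z 88.3 rot [179.8   0.   85.9] F a,b,z [-3.6  -3.59 -0.25]
t 6.85 a,b mm [-15.5  20.7] z 88.4 rot [179.8  -0.   85.9] F a,b,z [-2.55 -4.13  0.17]
```

```bash
python3 -m jog '[[[0,0,0],[1,0.5,0],0],[[0,0,0],[2,1,0],0],[[0,0,0],[2,1,0],0]]' >/dev/null
python3 -c "
from h import *;ab();im=shot('side','s4.png');
f=lambda i:cv2.resize(cv2.convertScaleAbs(i,alpha=1.5),(400,300),interpolation=cv2.INTER_CUBIC)
cv2.imwrite('pics/s4c.png',np.hstack([f(im[165:240,185:285]),f(cv2.imread('pics/s0.png')[165:240,185:285])]))"
```

```text
t 7.1 a,b mm [-13.3  20.4] z 88.3 rot [179.9  -0.   85.9] F a,b,z [-0.88 -3.9   1.34]
```

View pics/s4c.png

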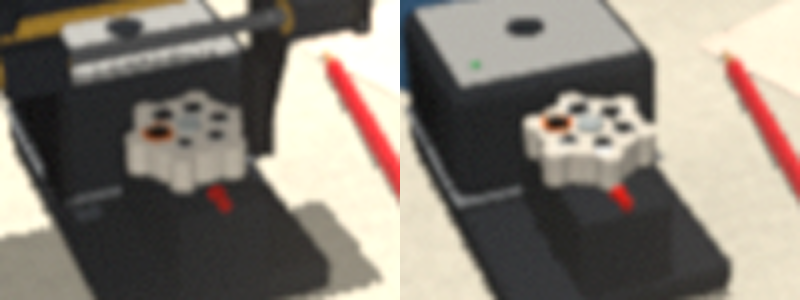

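The dial is about halfway, with a lobe pressing on the finger's flank. I'll go out diagonally so it carries on.

```bash
python3 -m jog '[[[0,0,0],[1,1,0],0],[[0,0,0],[2,2,0],0],[[0,0,0],[3,4,0],0],[[0,0,0],[3,7,0],0],[[0,0,0],[3,12,0],0],[[0,0,0],[3,12,0],0],[[0,0,0],[3,12,0],0]]' >/dev/null
python3 -c "
from h import *;ab();im=shot('side','s5.png');
f=lambda i:cv2.resize(cv2.convertScaleAbs(i,alpha=1.5),(400,300),interpolation=cv2.INTER_CUBIC)
cv2.imwrite('pics/s5c.png',np.hstack([f(im[165:240,185:285]),f(cv2.imread('pics/s0.png')[165:240,185:285])]))"
```

```text
t 7.73 a,b mm [-10.6   9.7] z 87.5 rot [-179.9   -0.    85.9] F a,b,z [-1.01 -0.41  0.08]
```

View pics/s5c.png

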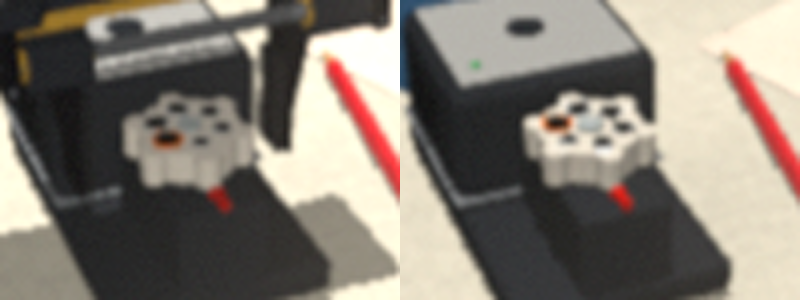

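One click is done: orange is now 60° short of the pointer and the sharpener hasn't moved. I'll repeat the same stroke.

```bash
python3 -m jog '[[[0,0,0],[-8,0,0],0],[[0,0,0],[-16,0,0],0],[[0,0,0],[-23,0,0],0],[[0,0,0],[-23,-5,0],0],[[0,0,0],[-23,-10,0],0],[[0,0,0],[-23,-14,0],0],[[0,0,0],[-23,-14,0],0],[[0,0,0],[-23,-14,0],0]]' >/dev/null
python3 -c "from h import *;ab()"
python3 -m jog '[[[0,0,0],[2,0,0],0],[[0,0,0],[4,0,0],0],[[0,0,0],[6,0,0],0],[[0,0,0],[8,0,0],0],[[0,0,0],[9,0,0],0],[[0,0,0],[10,0.5,0],0],[[0,0,0],[11,1,0],0],[[0,0,0],[12,1,0],0],[[0,0,0],[13,1.5,0],0],[[0,0,0],[13,1.5,0],0]]' >/dev/null
python3 -c "from h import *;ab()"
python3 -m jog '[[[0,0,0],[1,0,0],0],[[0,0,0],[2,0.5,0],0],[[0,0,0],[3,0.5,0],0],[[0,0,0],[4,0.5,0],0],[[0,0,0],[4,0.5,0],0]]' >/dev/null
python3 -c "from h import *;ab()"
```

```text
t 8.45 a,b mm [-33.4  23.9] z 88.0 rot [-180.    -0.    85.9] F a,b,z [0.12 0.58 0.09]
t 9.28 a,b mm [-21.5  19.8] z 88.1 rot [1.798e+02 1.000e-01 8.590e+01] F a,b,z [-4.31 -3.05 -2.38]
t 9.7 a,b mm [-17.3  18.4] z 88.2 rot [1.797e+02 1.000e-01 8.590e+01] F a,b,z [-3.55 -2.85 -1.14]
```

```bash
python3 -m jog '[[[0,0,0],[1,-0.5,0],0],[[0,0,0],[2,-1,0],0],[[0,0,0],[2,-1,0],0]]' >/dev/null
python3 -c "from h import *;ab()"
python3 -m jog '[[[0,0,0],[1,0,0],0],[[0,0,0],[2,0,0],0],[[0,0,0],[2,0,0],0]]' >/dev/null
python3 -c "from h import *;ab()"
```

```text
t 9.95 a,b mm [-14.7  20.5] z 88.3 rot [179.8   0.   85.9] F a,b,z [-0.69 -3.08  0.69]
t 10.2 a,b mm [-12.4  20.3] z 88.4 rot [179.8  -0.   85.9] F a,b,z [-1.62 -4.35 -0.44]
```

Same signature as the first click, so I'll use the same diagonal exit, then lift clear and look.

```bash
python3 -m jog '[[[0,0,0],[1,1,0],0],[[0,0,0],[2,2,0],0],[[0,0,0],[3,4,0],0],[[0,0,0],[3,7,0],0],[[0,0,0],[3,12,0],0],[[0,0,0],[3,12,0],0],[[0,0,0],[3,12,0],0]]' >/dev/null
python3 -c "
from h import *;ab();im=shot('side','s6.png');
f=lambda i:cv2.resize(cv2.convertScaleAbs(i,alpha=1.5),(400,300),interpolation=cv2.INTER_CUBIC)
cv2.imwrite('pics/s6c.png',np.hstack([f(im[165:240,185:285]),f(cv2.imread('pics/s0.png')[165:240,185:285])]))"
```

```text
t 10.78 a,b mm [-9.6 10.7] z 87.6 rot [-179.9   -0.    85.9] F a,b,z [-0.19  0.13 -0.8 ]
```

View pics/s6c.png

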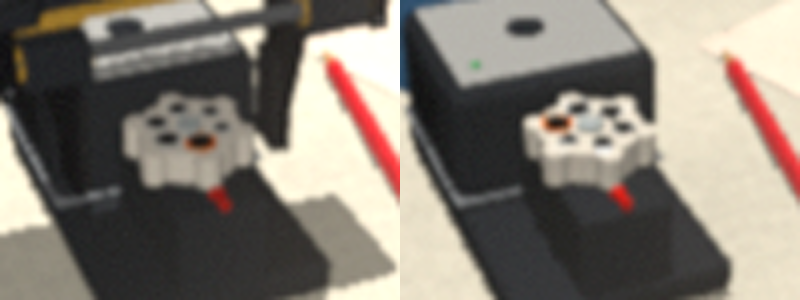

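Orange is now at about (200,142) in the crop, directly behind the pointer. I'll lift straight up, move aside and confirm from above.

```bash
python3 -m jog '[[[0,0,0],[0,0,-20],0],[[0,0,0],[0,0,-50],0],[[0,0,0],[0,0,-85],0],[[0,0,0],[0,0,-120],0],[[0,0,0],[-40,0,-120],0],[[0,0,0],[-80,0,-120],0],[[0,0,0],[-120,0,-120],0],[[0,0,0],[-160,0,-120],0],[[0,0,0],[-200,0,-120],0],[[0,0,0],[-240,0,-120],0],[[0,0,0],[-240,0,-120],0],[[0,0,0],[-240,0,-120],0]]'
python3 -c "
from h import *;ab();im=shot('top','t7.png');t0=cv2.imread('pics/t0.png')
f=lambda i:cv2.resize(cv2.convertScaleAbs(i,alpha=1.5),(400,267),interpolation=cv2.INTER_CUBIC)
g=lambda i:cv2.resize(i[60:300,80:400],(400,300))
cv2.imwrite('pics/t7c.png',np.vstack([np.hstack([f(i[175:255,160:280]) for i in(im,t0)]),np.hstack([g(im),g(t0)])]))"
```

```text
time_s: 11.83
eef_pos: [0.533, -0.1876, 0.2076]
tcp_rot: [-180.0, -0.0, 85.6]
ft_force: [-0.4, 0.5, -0.5]
width: 0.0871
finger_force: 0.0
t 11.83 a,b mm [-251.8   12.5] z 207.6 rot [-180.    -0.    85.6] F a,b,z [ 0.52  0.44 -0.5 ]
```

View pics/t7c.png

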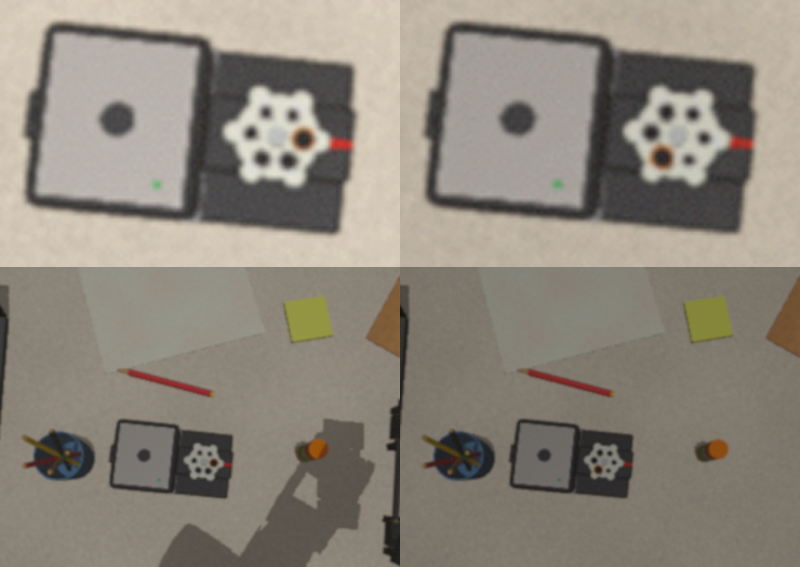

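The orange collar is at the pointer (about (304,139) in the crop, beside the red tip). The sharpener, cup, glue stick and pencil are where they started.

```bash
python3 -c "
from rig import r
print(r.sign_off())"
```

```text
the job is handed in; nothing more can be done
None
```

The dial was turned two clicks anticlockwise until the orange-collared hole sat at the red pointer; pictures from before and after show the sharpener and everything else unmoved, and the job is handed in (about 12 s used, no verdict shown).

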